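# Sort dosing syringes by plunger and lock the rack

### The arm

A 6-joint arm with a two-finger parallel gripper is mounted at the origin on a cart in front of the work surface, level with it; the furniture and walls round the work are solid. World frame = base frame: x ahead of the robot, y to its left, z up, the work surface at z = 0. Lengths are in m, angles in rad, forces in N, time in s.
With the tool pointing down it reaches from about 0.25 to 0.775 m from the base axis. Payload 8.9 kg.
Tool frame: the origin (TCP) lies midway between the tips of the shut fingers; the grasp point (between the pads) lies 19 mm behind it; z points along the fingers, y is the line along which they close (so a half turn about z gives the same grasp; the last joint's range is limited). The gripper opens to 85 mm and grips with 20 to 120 N. Pads are 22 mm wide; open, the fingers measure 114 mm over their backs; the gripper's body (76 mm by 85 mm) begins 54 mm behind the grasp point. The pads swing forward as they close: fully open they stand 13 mm farther back than shut.
Start: joints at [-1.261, 0.291, -0.153, 1.127, 0, 1.431], TCP at [0.228, -0.473, 0.231] pointing down, gripper open.
Joint ranges: [-2.52, 2.52], [-0.91, 1.74], [-1.3, 1.37], [-1.96, 2.02], [-1.52, 1.47], [-3.14, 3.14]. Speed limits (rad/s): [2.22, 2.22, 2.79, 3.14, 3.14, 3.14].

### API

Orientations are given as a rotation vector (axis times angle).
In Python, from station import read_state, read_camera, close_job, look_for, spot_point gives the robot as it stands.
- The arm moves only by the shell command python3 -m inch 'ROWS' [FORCE]. ROWS is a JSON object whose one key "series" holds one flat list of numbers, 7 for each row, row after row: the finger opening in mm, from 0 to 85.4, then the shift along the tool's x, y, z in mm, then the turn, a rotation vector about the tool's x, y, z in degrees. A call has 1 to 10 rows; each row is the pose to reach, as a shift and turn from the pose commanded when the call began, along the tool's axes at that moment; what a row does not reach only later rows make up. A row lasts 1/10 s, in which the tool goes at most 50 mm and 8.59 degrees, less where a joint would pass 70% of its speed; a pose out of reach is approached as far as the arm can. A call with a gripper value outside its range is refused whole. The fingers move at their own pace and stop on an object; FORCE is the grip in N (left out, the last holds). Time passes only in rows, so rows that repeat a pose let the fingers close. It gives the time, the measured TCP pose, the force, the opening and the grip force at its end, in the units of the state.
- read_state(): the state, without advancing time (a new reading comes with each control period).
- read_camera(name): name is "scene" or "top"; returns a dict with "pixels" (384x512x3 uint8, red, green, blue), "z_map" (384x512 float32, m along the optical axis (not along the pixel's ray), 0 where there is no reading), "vfov" (degrees; the focal length in pixels is half the picture's height over the tangent of half this angle, whatever the lens; pixels are square), "cx", "cy" (the principal point, pixels), "R" (3x3) and "t" (3): a world point X has camera coordinates R X + t. Camera axes: x right, y down, z forward; pixel columns grow to the right and rows downward; lengths in m; the calibration is good to about 2 mm. A picture is of the moment at which its call begins.
- close_job(): hands the job in; it is judged then, once.
Trained networks look in a picture, given as the dict that the camera call returned (one of the last four; its "shot" number tells which), for a name from the list of things; names that differ only in an ending like _2 or _b are one class to them, and where a whole thing is asked for, a point or a joint stands for the part that bears it (a point fixed in the world has none). Each returns a list of dicts, best first, with "conf" (0 to 1); they miss things now and then, are a little off and sometimes report something else, mostly with a low value. They report only what shows in the picture. A call takes as long as a camera call. They do not tell look-alikes from the thing itself.
- look_for(picture, name): "at" ([x, y, z] in m, in the coordinates of the camera as it stood for that picture, good to about 4 mm: the middle of the surface that is visible of it).
- spot_point(picture, name): "at" ([x, y, z] in m, in the coordinates of the camera as it stood for that picture, good to about 4 mm: a listed point, or the origin of a listed thing).
The state is a dict: "time_s": time; "q": joint angles; "qvel": joint speeds; "joint_torque": joint torques, N m; "position": TCP position; "eef_rot": TCP orientation; "ft_force": force on the tool from outside, world axes, zero at the start; "torque": the same for the moment, N m; "width": opening from 0.0 (shut) to 1.0 (fully open); "gripper_force": force on a finger pad.
Only numpy, scipy, OpenCV 4.12 (cv2) and the standard library are available. Lean on these libraries where they do the work, as an engineer would, in place of code of your own. Each camera call takes 0.05 s, during which the arm holds its last target. There are 200 camera calls.

### The job

Sort the three syringes by their plungers: lay each one whose plunger is drawn out in a V-cradle of the sloping rack, one to a cradle, with the nozzle down the slope, and lay the one whose plunger is pushed home flat in the orange tray. Once both drawn syringes are in the rack, slide its lock bar fully to the left by the red knob so that the tabs cover the nozzles. Do not shift any plunger, and leave the multimeter, the calculator and the small red box where they are.

Things in the scene. Friction and masses are not known exactly. Their poses are not given: they have to be found in the camera images.
- syringe_1: clear syringe along its own x: barrel 22 mm diameter, 70 mm long; white nozzle 8 mm diameter, 12 mm long at the -x end; white flange 4 x 36 x 22 mm at x = 35 to 39 mm, flat below so it does not roll; blue plunger, 21 mm round thumb plate at the +x end. Origin under the barrel's middle; z up, barrel axis at z = 11 mm. 72 g. The three look alike but for the plunger
- syringe_2: the same kind of syringe, same size and axes as syringe_1
- syringe_3: the same kind of syringe, same size and axes as syringe_1
- rod_1 (a joint): plunger of syringe_1, in m: 0 pushed home (thumb plate 7 mm behind the flange), 0.034 fully drawn; at the start either under 0.005 (pushed home) or over 0.025 (drawn out). Friction holds it with 3 N
- rod_2 (a joint): plunger of syringe_2, in m: 0 pushed home (thumb plate 7 mm behind the flange), 0.034 fully drawn; at the start either under 0.005 (pushed home) or over 0.025 (drawn out). Friction holds it with 3 N
- rod_3 (a joint): plunger of syringe_3, in m: 0 pushed home (thumb plate 7 mm behind the flange), 0.034 fully drawn; at the start either under 0.005 (pushed home) or over 0.025 (drawn out). Friction holds it with 3 N
- syringe_1_mid (a point): middle of syringe_1's barrel, on its axis
- syringe_1_tip (a point): tip of syringe_1's nozzle, on its axis
- syringe_2_mid (a point): middle of syringe_2's barrel, on its axis
- syringe_2_tip (a point): tip of syringe_2's nozzle, on its axis
- syringe_3_mid (a point): middle of syringe_3's barrel, on its axis
- syringe_3_tip (a point): tip of syringe_3's nozzle, on its axis
- rack: fixed sloping syringe rack of bare aluminium, base plate 130 x 250 mm on the worktop; its low edge faces the robot. Origin on the worktop, midway between the two V-cradles; x away from the robot, y left, z up
- cradle: the rack's sloping plate, 120 x 245 mm, rising 30 degrees away from the robot. Origin on its upper face (z = 47 mm over the worktop) midway between the V-cradles; x up the slope, y to the left, z square to the slope. The low edge is at x = -68 mm
- seat_left (a point): left V-cradle: where the barrel's middle lies when a syringe rests in it, 24 mm off the plate; axes as the cradle (nozzle toward -x). Each cradle is two black 90-degree V-blocks, 14 mm long and 36 mm wide, centred at x = -24 and +24 mm, 34 mm gap between for the fingers; tops about level with the barrel axis
- seat_right (a point): right V-cradle, the same, 80 mm to the right of the left one. A released syringe may slide down until its flange meets the upper V-block, 3 to 4 mm below this point; one set lower meets the upper V-block with its flange
- lock_slide (a joint): blue lock bar along the rack's low edge, in m: 0 open, 0.030 shut; slides along the plate's y, leftward to shut; friction 2 N, stays where left. Shut, its two hooked tabs (14 mm wide, tops 35 mm off the plate) stand over the nozzles; open, 30 mm to the right of them. At the start 0 to 0.004
- knob_top (a point): top of the lock bar's red knob: an upright round post 14 mm diameter, 30 mm tall, square to the sloping plate, at the right end of the bar; the point is 37 mm off the plate, axes as the cradle
- return_tray: fixed orange open tray 130 x 130 x 22 mm outside, walls and floor 3 mm. Origin under its middle; z up
- multimeter: yellow and black multimeter 145 x 70 x 44 mm, a bystander; origin under its middle
- calculator: black pocket calculator 130 x 78 x 16 mm, a bystander; origin under its middle
- fuse_box: small red box 32 x 48 x 19 mm, a bystander; origin under its middle
There are look-alikes about, which are no part of the job. Leave any pink look-alike of the syringe_3 alone.

How it is judged:
By the outcome, as a careful person would: the job done as asked, in the order asked, and still so for the second after the job is handed in, with the robot touching nothing.
It also fails if it takes over 58 s, if anything falls off the work surface, if the arm or the gripper's body presses on something with over 40 N, if the wrist force passes 120 N, or if a joint passes its speed limit or range.

## Working session

There is one attempt and no reset: what is moved stays moved. The work goes in short steps, Python scripts to look and compute and a shell command to move; the robot and the scene stay as the last step left them, time stands still between calls to the robot, and variables do not carry over. Pictures are saved under pics/ and viewed, at most 10 in all, crops included, and the job is handed in when it is done.

```bash
ls; mkdir -p pics; cat > h.py <<'E'
import numpy as np, cv2
from station import *
from scipy.spatial.transform import Rotation as Ro
def world(c,at): return np.array(c["R"]).T@(np.array(at)-np.array(c["t"]))
def save(c,n): cv2.imwrite(f"pics/{n}.png",c["pixels"][:,:,::-1])
def cloud(c):
    h,w=c["z_map"].shape; f=h/2/np.tan(np.radians(c["vfov"])/2)
    u,v=np.meshgrid(np.arange(w),np.arange(h)); z=c["z_map"].astype(float)
    P=np.stack([(u-c["cx"])/f*z,(v-c["cy"])/f*z,z],-1)
    return (P-np.array(c["t"]))@np.array(c["R"])
def proj(c,X):
    h=c["z_map"].shape[0]; f=h/2/np.tan(np.radians(c["vfov"])/2)
    p=np.array(c["R"])@np.array(X)+np.array(c["t"]); return p[:2]/p[2]*f+[c["cx"],c["cy"]]
E
python3 - <<'E'
from h import *
for n in("top","scene"):
    c=read_camera(n); save(c,n+"0"); np.savez(f"{n}0.npz",**{k:c[k] for k in("pixels","z_map","vfov","cx","cy","R","t")})
    print(n,c["vfov"],c["cx"],c["cy"],"cam at",world(c,[0,0,0]).round(3))
    for nm in("syringe_1_mid","syringe_1_tip","seat_left","seat_right","knob_top","return_tray","rack","multimeter","calculator","fuse_box"):
        for d in spot_point(c,nm)[:6]:
            w=world(c,d["at"]); print(nm,round(d["conf"],2),w.round(3),proj(c,w).round(0))
E
```

```text
pics
top 57.38285253427997 254.24768875270243 190.91723950546375 cam at [0.411 0.075 0.947]
syringe_1_mid 0.66 [0.461 0.126 0.01 ] [221. 213.]
syringe_1_tip 0.68 [0.41  0.136 0.008] [217. 232.]
syringe_1_tip 0.44 [ 0.632 -0.035  0.065] [282. 144.]
seat_left 0.83 [0.629 0.046 0.067] [251. 146.]
seat_right 0.67 [ 0.636 -0.036  0.067] [283. 143.]
knob_top 0.8 [ 0.585 -0.138  0.054] [321. 163.]
knob_top 0.35 [ 0.44  -0.07   0.004] [294. 219.]
return_tray 0.71 [0.586 0.228 0.002] [183. 167.]
rack 0.83 [ 0.645 -0.002 -0.003] [267. 146.]
multimeter 0.78 [0.685 0.366 0.   ] [133. 132.]
calculator 0.86 [ 0.351  0.217 -0.002] [187. 255.]
fuse_box 0.73 [0.684 0.365 0.004] [133. 132.]
scene 47.438858591059116 251.49781281685586 188.83807550189334 cam at [-0.277 -0.661  0.69 ]
syringe_1_mid 0.64 [0.459 0.13  0.013] [217. 212.]
syringe_1_mid 0.25 [ 0.444 -0.068 -0.001] [266. 246.]
syringe_1_tip 0.56 [0.412 0.134 0.012] [204. 219.]
syringe_1_tip 0.17 [0.586 0.227 0.003] [224. 189.]
seat_left 0.67 [0.63  0.037 0.069] [280. 185.]
seat_right 0.65 [ 0.634 -0.04   0.068] [301. 193.]
knob_top 0.95 [ 0.582 -0.143  0.051] [321. 218.]
knob_top 0.23 [0.378 0.03  0.009] [222. 239.]
return_tray 0.79 [ 0.586  0.225 -0.003] [225. 190.]
rack 0.74 [ 0.646 -0.002  0.002] [292. 207.]
multimeter 0.77 [0.684 0.366 0.004] [216. 166.]
multimeter 0.67 [0.428 0.024 0.003] [236. 234.]
calculator 0.55 [0.348 0.214 0.   ] [169. 221.]
calculator 0.45 [0.629 0.038 0.067] [279. 185.]
calculator 0.31 [0.459 0.126 0.012] [218. 213.]
fuse_box 0.77 [ 0.476 -0.15   0.001] [298. 253.]
```

```bash
python3 -c "
import cv2
a=cv2.imread('pics/top0.png')[100:330,110:380]; cv2.imwrite('pics/top0c.png',cv2.resize(a,None,fx=2.6,fy=2.6,interpolation=2))
a=cv2.imread('pics/scene0.png')[120:340,120:400]; cv2.imwrite('pics/scene0c.png',cv2.resize(a,None,fx=2.6,fy=2.6,interpolation=2))"
```

```text
(no output)
```

View pics/top0c.png

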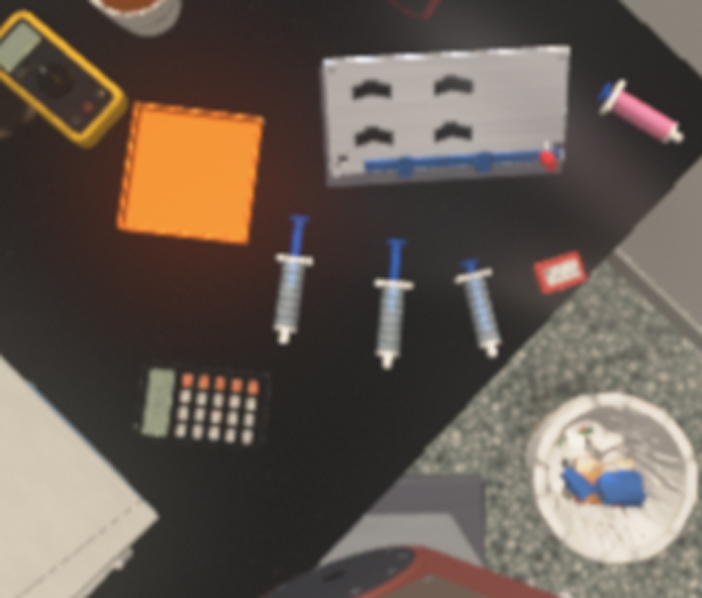

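View pics/scene0c.png

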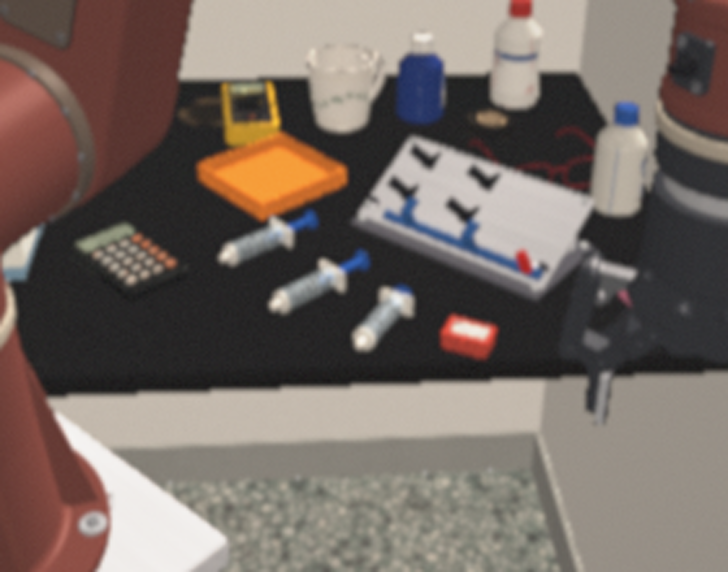

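The pictures show three clear syringes. Left (tip at top px ~219,230) and middle (~259,240) have drawn plungers. The right one (~299,236) is pushed home. The pink look-alike is far right (~360,145). Next I'll measure precise poses.

```bash
cat > m.py <<'E'
from h import *
c=dict(np.load("top0.npz")); img=c["pixels"].astype(int); P=cloud(c)
f=192/np.tan(np.radians(c["vfov"])/2); C=world(c,[0,0,0])
def ray(u,v,z):
    d=c["R"].T@np.array([(u-c["cx"])/f,(v-c["cy"])/f,1]); return C+d*(z-C[2])/d[2]
mx=img.max(2); hue=cv2.cvtColor(c["pixels"],cv2.COLOR_RGB2HSV)
# syringe blobs: bright on black table
H,S,V=[hue[...,i].astype(int) for i in range(3)]
mask=((V>70)).astype(np.uint8)
for nm,(u0,u1,v0,v1) in dict(A=(212,234,180,236),B=(250,272,188,245),C=(283,304,196,242)).items():
    m=np.zeros_like(mask); m[v0:v1,u0:u1]=mask[v0:v1,u0:u1]
    v,u=np.nonzero(m); X=np.array([ray(a,b,.011) for a,b in zip(u,v)])
    mu=X[:,:2].mean(0); w,E=np.linalg.eigh(np.cov((X[:,:2]-mu).T)); e=E[:,1]; e*=np.sign(e[0])
    s=(X[:,:2]-mu)@e; t=(X[:,:2]-mu)@np.array([-e[1],e[0]])
    blue=(H[v,u]>105)&(H[v,u]<130)&(S[v,u]>140)
    white=(V[v,u]>150)&(S[v,u]<50)
    print(nm,"yaw",np.degrees(np.arctan2(e[1],e[0])).round(1),"s",s.min().round(4),s.max().round(4),"mu",mu.round(4))
    for b0 in np.arange(-.07,.075,.0035):
        k=(s>=b0)&(s<b0+.0035)
        if k.any(): print("  %.4f n%d width %.3f mid %.4f V %d blue %.1f white %.1f"%(b0+.00175,k.sum(),np.ptp(t[k]),t[k].mean(),V[v,u][k].mean(),blue[k].mean(),white[k].mean()))
# rack plate plane
R=P[118:172,235:330].reshape(-1,3); col=c["pixels"][118:172,235:330].reshape(-1,3).astype(int)
k=(R[:,2]>.015)&(np.ptp(col,1)<25)&(col.min(1)>110); Q=R[k]
for _ in range(4):
    A=np.c_[Q[:,:2],np.ones(len(Q))]; p=np.linalg.lstsq(A,Q[:,2],rcond=None)[0]; r=Q[:,2]-A@p; Q=Q[abs(r)<max(.003,2*r.std())*.9]
print("plane",p.round(4),"slope",np.degrees(np.arctan(np.hypot(*p[:2]))).round(2),"yaw",np.degrees(np.arctan2(p[1],p[0])).round(2),len(Q),r.std().round(4))
# V-blocks: black pixels within plate interior, on plate plane+~.012
sub=V[100:190,230:335]; n,l,st,ce=cv2.connectedComponentsWithStats(((V<80)&(np.arange(384)[:,None]>124)&(np.arange(384)[:,None]<160)&(np.arange(512)>238)&(np.arange(512)<325)).astype(np.uint8))
for i in range(1,n):
    if st[i,4]>15:
        k=l==i; print("black",ce[i].round(1),st[i],np.median(P[k],0).round(4))
k=(H>105)&(H<130)&(S>120)&(P[...,2]>.012)&(P[...,0]>.54); print("bar",P[k].min(0).round(3),P[k].max(0).round(3))
k=((H<8)|(H>172))&(S>140)&(P[...,0]>.54)&(P[...,0]<.63)&(P[...,1]>-.2)&(P[...,1]<-.1)&(P[...,2]>.01)
print("knob",k.sum(),P[k].round(3).tolist())
k=(H<20)&(S>200)&(P[...,0]>.5)&(P[...,1]>.12)&(P[...,2]>.015);Q=P[k];print("tray rim",Q.min(0),Q.max(0),cv2.minAreaRect(Q[:,:2].astype(np.float32)))
E
python3 m.py
```

```text
A yaw -1.9 s -0.0701 0.0688 mu [0.4793 0.1262]
  -0.0683 n7 width 0.011 mid 0.0028 V 128 blue 0.0 white 0.3
  -0.0648 n6 width 0.013 mid 0.0046 V 161 blue 0.0 white 0.7
  -0.0612 n9 width 0.013 mid 0.0060 V 156 blue 0.0 white 0.4
  -0.0577 n15 width 0.024 mid 0.0009 V 151 blue 0.0 white 0.5
  -0.0542 n10 width 0.024 mid 0.0023 V 168 blue 0.0 white 0.7
  -0.0507 n13 width 0.024 mid 0.0045 V 151 blue 0.0 white 0.5
  -0.0472 n17 width 0.024 mid 0.0008 V 133 blue 0.0 white 0.4
  -0.0437 n10 width 0.024 mid 0.0026 V 123 blue 0.0 white 0.2
  -0.0402 n10 width 0.021 mid 0.0024 V 125 blue 0.0 white 0.1
  -0.0367 n17 width 0.021 mid 0.0008 V 136 blue 0.0 white 0.4
  -0.0332 n9 width 0.021 mid 0.0016 V 131 blue 0.0 white 0.2
  -0.0297 n10 width 0.024 mid 0.0003 V 128 blue 0.0 white 0.3
  -0.0262 n20 width 0.024 mid 0.0004 V 125 blue 0.0 white 0.2
  -0.0227 n10 width 0.024 mid 0.0005 V 124 blue 0.0 white 0.2
  -0.0192 n9 width 0.021 mid -0.0007 V 137 blue 0.0 white 0.4
  -0.0157 n18 width 0.021 mid -0.0006 V 137 blue 0.0 white 0.4
  -0.0122 n10 width 0.024 mid -0.0018 V 137 blue 0.0 white 0.5
 
[... 6346 characters left out ...]
, [0.598, -0.135, 0.039], [0.598, -0.137, 0.041], [0.597, -0.139, 0.043], [0.596, -0.133, 0.036], [0.595, -0.135, 0.04], [0.594, -0.136, 0.045], [0.593, -0.138, 0.05], [0.593, -0.14, 0.053], [0.593, -0.133, 0.038], [0.592, -0.134, 0.044], [0.59, -0.135, 0.05], [0.59, -0.138, 0.05], [0.59, -0.14, 0.053], [0.589, -0.133, 0.046], [0.587, -0.134, 0.052], [0.587, -0.137, 0.054], [0.588, -0.141, 0.048], [0.586, -0.135, 0.048], [0.585, -0.138, 0.05], [0.585, -0.14, 0.05], [0.583, -0.138, 0.046], [0.583, -0.14, 0.049]]
tray rim [0.51832857 0.20212377 0.01512979] [0.65071378 0.29632954 0.02447332] ((0.56602543592453, 0.27299100160598755), (0.15473142266273499, 0.07243494689464569), 30.97176170349121)
```

```bash
cat > g.py <<'E'
from h import *
def pose(yaw,tilt,sg=1):
    p,t=np.radians([yaw,tilt]); x=np.array([np.cos(p)*np.cos(t),np.sin(p)*np.cos(t),np.sin(t)])
    z=-np.array([-np.sin(t)*np.cos(p),-np.sin(t)*np.sin(p),np.cos(t)]); x=x*sg
    return np.c_[x,np.cross(z,x),z]
def plan(*T,sg=1):  # T: (pos, yaw, tilt); prints rows rel. to the current pose
    s=read_state(); p=np.array(s["position"]); R0=Ro.from_rotvec(s["eef_rot"]).as_matrix(); pp,Rp=p,R0
    for pos,y,t in T:
        R=pose(y,t,sg); d=R0.T@(np.array(pos)-p)*1e3; r=Ro.from_matrix(R0.T@R).as_rotvec(degrees=True)
        n=max(np.linalg.norm(np.array(pos)-pp)/.05,Ro.from_matrix(Rp.T@R).magnitude()/np.radians(8.59))
        print(d.round(1),r.round(2),"rows %.1f"%n); pp,Rp=np.array(pos),R
YR,TR=3.1,30
Rk=pose(YR,TR); ex,n=Rk[:,0],-Rk[:,2]; ey=np.cross(n,ex)
O=np.array([.646,.0003,.047])
def cr(x,y,z): return O+ex*x/1e3+ey*y/1e3+n*z/1e3
E
python3 - <<'E'
from g import *
s=read_state(); print(s["time_s"],np.array(s["position"]).round(4)); print(Ro.from_rotvec(s["eef_rot"]).as_matrix().round(3))
print(cr(0,40,24),cr(0,-40,24))
for sg in(1,-1): plan(((.432,.0235,.10),-5.9,0),((.432,.0235,.004),-5.9,0),sg=sg)
E
```

```text
1.1 [ 0.2278 -0.473   0.2313]
[[ 0.901  0.434 -0.   ]
 [ 0.434 -0.901  0.   ]
 [-0.    -0.    -1.   ]]
[0.63185441 0.03959252 0.06778461] [ 0.63618071 -0.04029041  0.06778461]
[ 399.4 -358.7  131.3] [-0.    0.   31.61] rows 11.1
[ 399.4 -358.7  227.3] [-0.    0.   31.61] rows 1.9
[ 399.4 -358.7  131.3] [  -0.     -0.   -148.39] rows 17.3
[ 399.4 -358.7  227.3] [  -0.     -0.   -148.39] rows 1.9
```

```bash
python3 -m inch '{"series":[50,399.4,-358.7,131.3,0,0,31.61,50,399.4,-358.7,131.3,0,0,31.61,50,399.4,-358.7,131.3,0,0,31.61,50,399.4,-358.7,131.3,0,0,31.61,50,399.4,-358.7,131.3,0,0,31.61,50,399.4,-358.7,131.3,0,0,31.61,50,399.4,-358.7,131.3,0,0,31.61,50,399.4,-358.7,131.3,0,0,31.61,50,399.4,-358.7,131.3,0,0,31.61,50,399.4,-358.7,131.3,0,0,31.61]}' 40; python3 -m inch '{"series":[50,0,0,0,0,0,0]}'; python3 -c "
from g import *
plan(((.432,.0235,.10),-5.9,0),((.432,.0235,.004),-5.9,0))"
```

```text
time_s: 2.1
position: [0.4119, -0.0253, 0.1133]
eef_rot: [3.137, -0.162, 0.002]
ft_force: [1.4, -0.3, 0.1]
width: 0.588
gripper_force: 0.0
time_s: 2.2
position: [0.4118, -0.022, 0.1124]
eef_rot: [-3.136, 0.15, 0.001]
ft_force: [0.4, -1.1, 0.2]
width: 0.585
gripper_force: 0.0
[ 15.8 -47.2  12.5] [-0.1   0.05  0.43] rows 1.0
[ 15.9 -47.  108.5] [-0.1   0.05  0.43] rows 1.9
```

```bash
python3 -m inch '{"series":[50,15.8,-47.2,50,0,0,0.4,50,15.8,-47.2,50,0,0,0.4,50,15.8,-47.2,50,0,0,0.4,50,15.8,-47.2,50,0,0,0.4]}' 40; python3 -c "
from g import *
plan(((.432,.0235,.004),-5.9,0))
c=read_camera('scene'); save(c,'s1'); cv2.imwrite('pics/s1c.png',cv2.resize(c['pixels'][170:290,180:340,::-1],None,fx=4,fy=4))"
```

```text
time_s: 2.6
position: [0.4315, 0.0177, 0.0636]
eef_rot: [3.137, -0.172, -0.001]
ft_force: [0.4, -0.3, 0.0]
width: 0.584
gripper_force: 0.0
[-0.1 -5.8 59.6] [ 0.02  0.04 -0.36] rows 1.2
```

View pics/s1c.png

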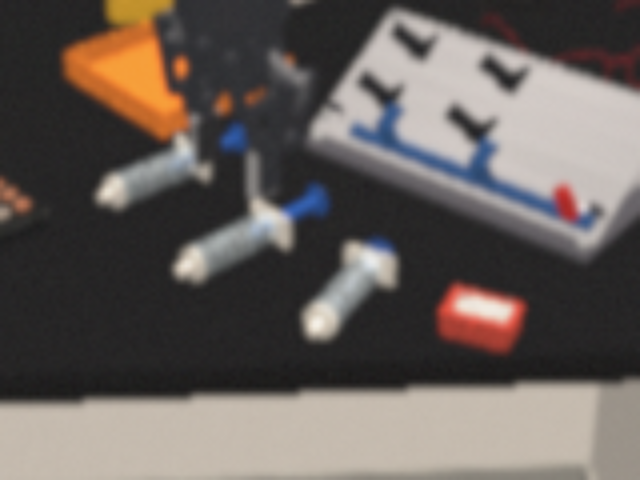

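Gripper hovers over the middle syringe, fingers either side. Descend.

```bash
python3 -m inch '{"series":[50,0,-5.8,30,0,0,0,50,0,-5.8,30,0,0,0,50,0,-5.8,30,0,0,0]}' 40; python3 -c "
from g import *
plan(((.432,.0235,.004),-5.9,0))"
```

```text
time_s: 2.95
position: [0.4321, 0.0232, 0.0341]
eef_rot: [3.137, -0.174, -0.001]
ft_force: [0.1, 0.1, -0.1]
width: 0.583
gripper_force: 0.0
[-0.2 -0.3 30.1] [ 0.01  0.03 -0.45] rows 0.6
```

```bash
python3 -m inch '{"series":[50,0,0,30,0,0,0,50,0,0,30,0,0,0,20,0,0,30,0,0,0,20,0,0,30,0,0,0,15,0,0,30,0,0,0,15,0,0,30,0,0,0,15,0,0,30,0,0,0]}' 40; python3 -c "
from g import *
print(read_state()['gripper_force'])
plan(((.432,.0235,.15),-5.9,0))"
```

```text
time_s: 3.65
position: [0.4332, 0.0237, 0.0048]
eef_rot: [3.136, -0.173, 0.003]
ft_force: [-0.6, -1.3, 7.6]
width: 0.24
gripper_force: 38.8
38.81259799003601
[  -0.9    0.4 -145.2] [ 0.02 -0.1  -0.4 ] rows 2.9
```

```bash
python3 -c "
from g import *
plan(((.433,.0235,.13),-5.9,0),(cr(1,-40,90),YR,TR))"
```

```text
[ 1.000e-01  2.000e-01 -1.252e+02] [ 0.02 -0.1  -0.4 ] rows 2.5
[ 177.3   46.6 -120.3] [ 2.49 29.84 -9.18] rows 3.7
```

```bash
python3 -m inch '{"series":[15,0,0,-50,0,0,0,15,0,0,-100,0,0,0,15,0,0,-125,0,0,0,15,40,10,-125,1,7,-2,15,80,20,-125,1,14,-4,15,120,30,-122,2,21,-6,15,150,40,-121,2,26,-8,15,177.3,46.6,-120.3,2.5,29.84,-9.2,15,177.3,46.6,-120.3,2.5,29.84,-9.2,15,177.3,46.6,-120.3,2.5,29.84,-9.2]}' 40; python3 -c "
from g import *
c=read_camera('scene'); save(c,'s2'); cv2.imwrite('pics/s2c.png',cv2.resize(c['pixels'][100:290,180:380,::-1],None,fx=3.1,fy=3.1,interpolation=2))
for nm in ('syringe_1_mid','syringe_1_tip'):
  for d in spot_point(c,nm)[:4]: print(nm,d['conf'],world(c,d['at']).round(4))
c=read_camera('top'); save(c,'t2')
for nm in ('syringe_1_mid','syringe_1_tip','seat_left','seat_right','rack'):
  for d in spot_point(c,nm)[:4]: print(nm,d['conf'],world(c,d['at']).round(4))
plan((cr(1,-40,60),YR,TR),(cr(1,-40,19),YR,TR))"
```

```text
time_s: 4.65
position: [0.6029, -0.042, 0.1239]
eef_rot: [-3.021, -0.081, -0.804]
ft_force: [-0.3, -0.3, -1.3]
width: 0.236
gripper_force: 40.0
syringe_1_mid 0.48 [0.4599 0.1276 0.013 ]
syringe_1_tip 0.6 [0.4132 0.1358 0.0124]
syringe_1_mid 0.66 [0.4623 0.1252 0.0099]
syringe_1_tip 0.73 [0.4104 0.1366 0.0072]
syringe_1_tip 0.64 [ 0.6368 -0.0372  0.0655]
seat_left 0.78 [0.6333 0.0415 0.0662]
seat_right 0.7 [ 0.6352 -0.0372  0.0679]
rack 0.76 [ 6.424e-01 -4.000e-04 -1.300e-03]
[ 1.3  0.5 28.9] [-0.05  0.09  0.02] rows 0.6
[ 1.4  0.5 69.9] [-0.05  0.09  0.02] rows 0.8
```

View pics/s2c.png

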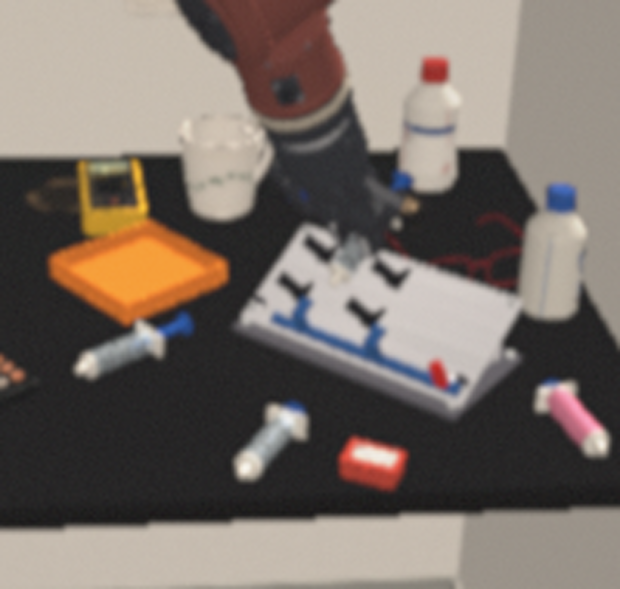

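The syringe is held at crop (345,262), nozzle toward the robot. I'll compare its tip with the prediction.

```bash
python3 -c "
from g import *
c=dict(np.load('scene0.npz')); s=read_state(); p=np.array(s['position']); R=Ro.from_rotvec(s['eef_rot']).as_matrix()
for nm,x,y in(('tip',-47,0),('front',-35,0),('fl+',37,18),('fl-',37,-18),('plate',75,0)):
  q=proj(c,p+R@np.array([x,y,-6.2])*1e-3); print(nm,q.round(1),((q-[180,100])*3.1).round(0))
im=cv2.imread('pics/s2.png')[165:205,275:320]; cv2.imwrite('pics/s2d.png',cv2.resize(im,None,fx=12,fy=12,interpolation=cv2.INTER_NEAREST))"
```

```text
tip [287.2 191.5] [332. 284.]
front [289.4 188.1] [339. 273.]
fl+ [308.1 170.2] [397. 218.]
fl- [297.2 166.6] [363. 206.]
plate [309.4 158.3] [401. 181.]
```

View pics/s2d.png

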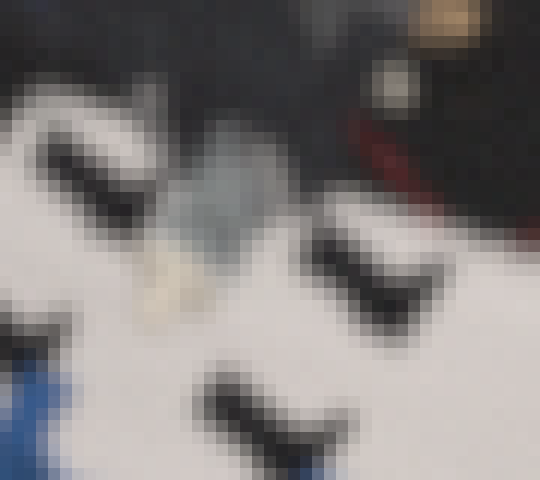

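```bash
python3 -m inch '{"series":[15,1.4,0.5,40,0,0,0,15,1.4,0.5,66,0,0,0,15,1.4,0.5,66,0,0,0,15,1.4,0.5,68,0,0,0,15,1.4,0.5,68,0,0,0]}' 40; python3 -c "
from g import *
c=dict(np.load('scene0.npz'))
for x in(24,-24):
  for y in(-58,-40,-22): q=proj(c,cr(x,y,24 if y!=-40 else 8.5)); print(x,y,((q-[275,165])*12).round(0))
plan((cr(1,-40,17.8),YR,TR))"
```

```text
time_s: 5.6
position: [0.6386, -0.0404, 0.0663]
eef_rot: [-3.02, -0.082, -0.808]
ft_force: [-0.1, -1.1, -0.0]
width: 0.239
gripper_force: 40.0
24 -58 [436. 280.]
24 -40 [386. 294.]
24 -22 [309. 235.]
-24 -58 [336. 435.]
-24 -40 [287. 447.]
-24 -22 [209. 388.]
[-0.4 -0.2  3.7] [-0.04  0.05  0.01] rows 0.1
```

```bash
python3 -m inch '{"series":[15,-0.4,0,3.5,0,0,0,15,-0.4,0,3.5,0,0,0]}' 40;  python3 -m inch '{"series":[30,0,0,0,0,0,0,44,0,0,0,0,0,0,44,0,0,0,0,0,0]}'; python3 -c "
from g import *
plan((cr(1,-40,90),YR,TR),((.44,.12,.12),-8.4,0),((.459,.127,.05),-8.4,0))"
```

```text
time_s: 5.8
position: [0.6406, -0.0398, 0.0636]
eef_rot: [-3.018, -0.083, -0.81]
ft_force: [-1.1, 3.8, 3.6]
width: 0.236
gripper_force: 40.4
time_s: 6.1
position: [0.6402, -0.0405, 0.0626]
eef_rot: [-3.02, -0.082, -0.808]
ft_force: [-1.0, -0.1, -0.3]
width: 0.515
gripper_force: 0.0
[  0.1  -0.5 -72.5] [-0.03  0.06  0.  ] rows 1.4
[-137.  -171.2 -145.1] [ -3.03 -29.84  11.25] rows 4.6
[-155.2 -177.1  -74.8] [ -3.03 -29.84  11.25] rows 1.5
```

```bash
python3 -m inch '{"series":[44,0,0,-40,0,0,0,44,0,0,-80,0,0,0,50,-30,-30,-105,0,-6,2,50,-65,-75,-130,-1,-13,5,50,-100,-120,-140,-2,-20,8,50,-130,-160,-143,-3,-27,10.5,50,-155.2,-177.1,-120,-3,-29.84,11.25,50,-155.2,-177.1,-95,-3,-29.84,11.25,50,-155.2,-177.1,-75,-3,-29.84,11.25,50,-155.2,-177.1,-75,-3,-29.84,11.25]}'; python3 -c "
from g import *
c=read_camera('top'); save(c,'t3');cv2.imwrite('pics/t3c.png',cv2.resize(c['pixels'][110:250,170:350,::-1],None,fx=4,fy=4,interpolation=2))
plan(((.459,.127,.034),-8.4,0),((.459,.127,.004),-8.4,0))"
```

```text
time_s: 7.1
position: [0.4494, 0.0469, 0.0551]
eef_rot: [-3.097, 0.135, 0.002]
ft_force: [-0.7, 0.1, -0.1]
width: 0.587
gripper_force: 0.0
[  2.7 -79.5  23.9] [-2.38  0.28  3.41] rows 1.7
[  2.8 -78.2  53.8] [-2.38  0.28  3.41] rows 0.6
```

View pics/t3c.png

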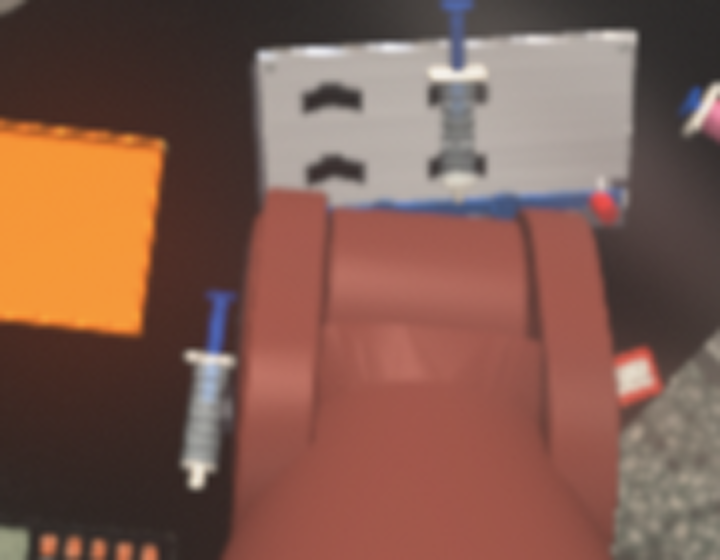

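Syringe B lies in the right cradle, plunger still drawn. The arm stopped short of A, whose barrel is at crop (207,400). A finger is beside it, so I'll rise first.

```bash
python3 -m inch '{"series":[50,0,0,-45,0,0,0,50,0,0,-45,0,0,0,50,2.7,-40,-45,-2.4,0,3.4,50,2.7,-79.5,-45,-2.4,0,3.4,50,2.7,-79.5,-45,-2.4,0,3.4,50,2.7,-79.5,-45,-2.4,0,3.4,50,2.7,-79.5,-20,-2.4,0,3.4,50,2.7,-79.5,-10,-2.4,0,3.4,50,2.7,-79.5,-10,-2.4,0,3.4]}'; python3 -c "
from g import *
c=read_camera('scene')
for nm in ('syringe_1_mid','syringe_1_tip'):
  for d in spot_point(c,nm)[:4]: print(nm,d['conf'],world(c,d['at']).round(4))
plan(((.459,.127,.034),-8.4,0),((.459,.127,.004),-8.4,0))"
```

```text
time_s: 8.05
position: [0.4517, 0.0483, 0.0711]
eef_rot: [-3.097, 0.13, 0.007]
ft_force: [-0.8, 0.2, 0.5]
width: 0.584
gripper_force: 0.0
syringe_1_mid 0.75 [0.4608 0.127  0.0138]
syringe_1_mid 0.22 [0.4145 0.1329 0.0131]
syringe_1_tip 0.55 [0.4156 0.1335 0.0133]
syringe_1_tip 0.49 [ 0.5829 -0.1387  0.0525]
[  0.2 -77.3  41.5] [-2.4   0.38  3.58] rows 1.8
[  0.3 -76.   71.4] [-2.4   0.38  3.58] rows 0.6
```

```bash
python3 -c "
from g import *
s=read_state();print(np.array(s['q']).round(3),np.array(s['joint_torque']).round(1),s['torque'],s['ft_force'])"
```

```text
[-0.085  0.326 -0.577  0.673  0.042  3.141] [  0.  -47.4  24.8  -0.1   0.2  -0. ] [-0.10511247 -0.03676775  0.0333449 ] [0.50989204 0.56964299 0.10084431]
```

Joint 6 is at its limit, so I'll use the half-turn grasp.

```bash
python3 -c "
from g import *
plan(((.459,.127,.10),-8.4,0),sg=-1)"
python3 -m inch '{"series":[50,0,0,-40,0,0,-8,50,0,0,-45,0,0,-16,50,0,0,-45,0,0,-24,50,0,0,-45,0,0,-32,50,0,0,-45,0,0,-40,50,0,0,-45,0,0,-48,50,0,0,-45,0,0,-56,50,0,0,-45,0,0,-64,50,0,0,-45,0,0,-72,50,0,0,-45,0,0,-80]}'
python3 -c "
from g import *
plan(((.459,.127,.10),-8.4,0),sg=-1)"
```

```text
[ -0.2 -80.1 -24.5] [  -0.58   -3.7  -176.38] rows 20.5
time_s: 9.2
position: [0.4531, 0.0463, 0.1179]
eef_rot: [-2.457, -1.903, -0.04]
ft_force: [0.2, -0.4, 1.0]
width: 0.586
gripper_force: 0.0
[ 78.8 -14.3  21.3] [  1.51  -2.27 -96.08] rows 11.2
```

```bash
python3 -m inch '{"series":[50,10,-2,0,0,0,-8,50,20,-4,0,0,0,-16,50,30,-6,0,0,0,-24,50,40,-8,0,0,0,-32,50,50,-10,0,0,0,-40,50,60,-12,10,0,0,-48,50,70,-14,15,0,0,-56,50,78.8,-14.3,21,1,-1,-64,50,78.8,-14.3,21,1,-1,-72,50,78.8,-14.3,21,1.2,-1.5,-80]}'
python3 -m inch '{"series":[50,0,0,0,0,0,-8,50,0,0,0,0,0,-16,50,0,0,0,0,0,-16]}'
python3 -c "
from g import *
plan(((.459,.127,.034),-8.4,0),((.459,.127,.004),-8.4,0),sg=-1)"
```

```text
time_s: 10.2
position: [0.4594, 0.1273, 0.1001]
eef_rot: [-0.663, -3.061, -0.016]
ft_force: [0.1, -0.2, -0.9]
width: 0.586
gripper_force: 0.0
time_s: 10.5
position: [0.4594, 0.127, 0.1003]
eef_rot: [-0.237, -3.124, -0.018]
ft_force: [-0.7, 0.3, 0.8]
width: 0.589
gripper_force: 0.0
[-0.2 -0.8 66.3] [ 0.64 -0.51 -0.28] rows 1.3
[-0.5 -1.2 96.3] [ 0.64 -0.51 -0.28] rows 0.6
```

```bash
python3 -m inch '{"series":[50,-1,-0.5,50,0.6,-0.5,-0.3,50,-1.3,-1,85,0.6,-0.5,-0.3,50,-1.5,-1.2,96.3,0.6,-0.5,-0.3,50,-1.5,-1.2,96.3,0.6,-0.5,-0.3,15,-1.5,-1.2,96.3,0.6,-0.5,-0.3,15,-1.5,-1.2,96.3,0.6,-0.5,-0.3,15,-1.5,-1.2,96.3,0.6,-0.5,-0.3,15,-1.5,-1.2,96.3,0.6,-0.5,-0.3,15,-1.5,-1.2,96.3,0.6,-0.5,-0.3]}' 40
python3 -c "
from g import *
plan(((.46,.127,.12),-8.4,0),(cr(1,40,90),YR,TR),sg=-1)"
```

```text
time_s: 11.4
position: [0.4611, 0.1268, 0.0051]
eef_rot: [0.234, 3.131, 0.002]
ft_force: [-0.9, -0.1, 5.9]
width: 0.239
gripper_force: 38.9
[ 9.000e-01  1.000e-01 -1.149e+02] [ 0.07  0.11 -0.15] rows 2.3
[-150.6  -67.2 -120.1] [ -3.   -29.78 -11.39] rows 3.7
```

```bash
python3 -m inch '{"series":[15,0,0,-45,0,0,0,15,0,0,-90,0,0,0,15,0,0,-120,0,0,0,15,-35,-15,-125,-0.8,-7,-3,15,-70,-30,-125,-1.5,-14,-5.5,15,-105,-45,-123,-2.2,-21,-8,15,-135,-60,-121,-2.8,-27,-10,15,-150.6,-67.2,-120.1,-3,-29.8,-11.4,15,-150.6,-67.2,-120.1,-3,-29.8,-11.4,15,-150.6,-67.2,-120.1,-3,-29.8,-11.4]}'
python3 -c "
from g import *
c=read_camera('scene'); save(c,'s4'); s=read_state(); p=np.array(s['position']); R=Ro.from_rotvec(s['eef_rot']).as_matrix()
q=proj(c,p+R@np.array([47,0,-6])*1e-3); print('tip pred',q)
u,v=q.round().astype(int); cv2.imwrite('pics/s4c.png',cv2.resize(c['pixels'][v-22:v+22,u-22:u+22,::-1],None,fx=12,fy=12,interpolation=0))
plan((cr(1,40,20),YR,TR),(cr(1,40,18),YR,TR),sg=-1)"
```

```text
time_s: 12.4
position: [0.5984, 0.0378, 0.1239]
eef_rot: [-0.07, 2.621, 0.019]
ft_force: [-1.1, 0.0, -0.6]
width: 0.236
gripper_force: 39.9
tip pred [263.65597406 182.82273416]
[-1.9 -0.4 69.3] [ 0.02 -0.18 -0.01] rows 1.4
[-1.9 -0.4 71.3] [ 0.02 -0.18 -0.01] rows 0.0
```

View pics/s4c.png

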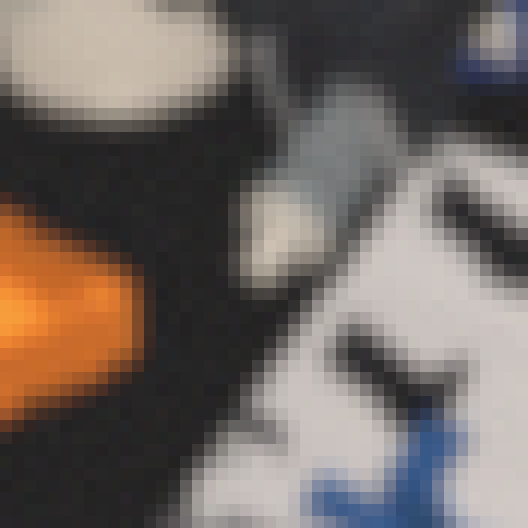

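The tip shows about 1.4 px further down-slope than predicted, which is about 3–4 mm. I'll set this one 2 mm higher along the slope.

```bash
python3 -m inch '{"series":[15,-3.9,-0.4,40,0,0,0,15,-3.9,-0.4,60,0,0,0,15,-3.9,-0.4,66,0,0,0,15,-3.9,-0.4,69.3,0,0,0,15,-3.9,-0.4,70,0,0,0,15,-3.9,-0.4,70,0,0,0]}'
python3 -c "
from g import *
plan((cr(3,40,18),YR,TR),sg=-1)"
```

```text
time_s: 13.05
position: [0.637, 0.0397, 0.0654]
eef_rot: [-0.072, 2.619, 0.019]
ft_force: [0.1, -0.1, -1.2]
width: 0.237
gripper_force: 39.9
[0.3 0.2 1.4] [ 0.01 -0.1   0.05] rows 0.0
```

```bash
python3 -m inch '{"series":[15,0,0,1.5,0,0,0,15,0,0,1.5,0,0,0,15,0,0,1.5,0,0,0]}'
python3 -c "
from g import *
plan((cr(3,40,18),YR,TR),(cr(1,40,95),YR,TR),((.44,-.071,.15),12.4,0),((.44,-.071,.05),12.4,0),sg=-1)"
```

```text
time_s: 13.35
position: [0.6378, 0.0404, 0.0645]
eef_rot: [-0.073, 2.618, 0.021]
ft_force: [-4.7, 4.1, 6.5]
width: 0.237
gripper_force: 40.8
[ 0.5 -0.5  0.1] [ 0.1  -0.06  0.07] rows 0.0
[  2.6  -0.3 -76.9] [ 0.1  -0.06  0.07] rows 1.5
[ 133.8 -100.  -175.9] [-2.35 29.87 -8.99] rows 3.8
[ 183.7 -100.1  -89.2] [-2.35 29.87 -8.99] rows 2.0
```

```bash
python3 -m inch '{"series":[30,0,0,0,0,0,0,44,0,0,0,0,0,0,44,0,0,-1,0,0,0,44,1,0,-40,0,0,0,44,2,0,-80,0,0,0,44,30,-15,-105,0,6,-2,44,60,-40,-130,-1,13,-4,44,90,-65,-155,-1.5,20,-6,44,115,-90,-170,-2,26,-8,44,133.8,-100,-176,-2.3,29.9,-9]}'
python3 -m inch '{"series":[50,0,0,0,0,0,0]}'
python3 -c "
from g import *
c=read_camera('top'); save(c,'t5');cv2.imwrite('pics/t5c.png',cv2.resize(c['pixels'][90:250,170:350,::-1],None,fx=4,fy=3.75,interpolation=2))
print(read_state()['q'][5])
plan(((.44,-.071,.05),12.4,0),((.44,-.071,.004),12.4,0),sg=-1)"
```

```text
time_s: 14.35
position: [0.4398, -0.0737, 0.1508]
eef_rot: [0.336, -3.12, 0.005]
ft_force: [0.6, 0.1, -1.0]
width: 0.514
gripper_force: 0.0
time_s: 14.45
position: [0.4395, -0.0726, 0.1491]
eef_rot: [0.334, -3.12, 0.003]
ft_force: [-0.4, -0.1, -0.5]
width: 0.582
gripper_force: 0.0
-0.5376767337502908
[-0.1  0.9 99. ] [-0.08 -0.07 -0.18] rows 2.0
[ -0.2   1.  145. ] [-0.08 -0.07 -0.18] rows 0.9
```

View pics/t5c.png

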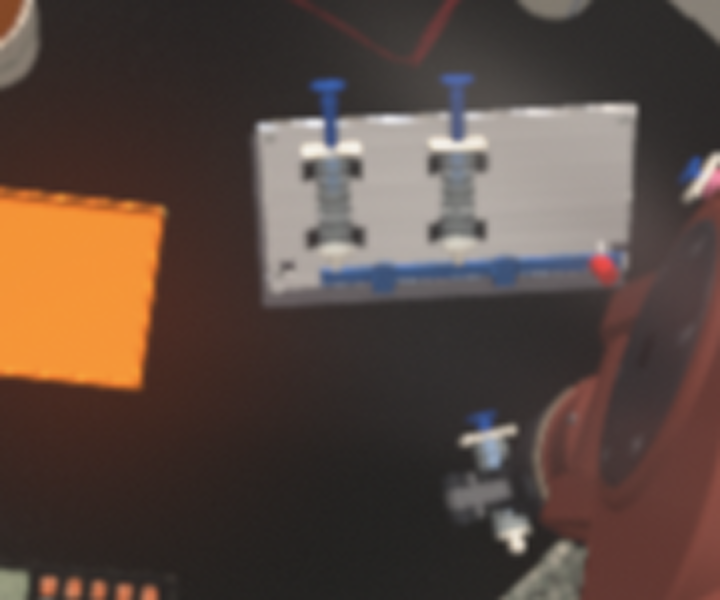

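Both drawn syringes lie in their cradles (crop ~(333,195) and (458,190)), and the gripper is over the third. Now I'll grasp it.

```bash
python3 -m inch '{"series":[50,0,1,50,0,0,0,50,0,1,95,0,0,0,50,0,1,130,0,0,0,50,0,1,145,0,0,0,50,0,1,145,0,0,0,15,0,1,145,0,0,0,15,0,1,145,0,0,0,15,0,1,145,0,0,0,15,0,1,145,0,0,0,15,0,1,145,0,0,0]}' 40
python3 -c "
from g import *
plan(((.44,-.071,.13),12.4,0),((.584,.227,.10),-6.5,0),((.584,.227,.0085),-6.5,0),sg=-1)"
```

```text
time_s: 15.5
position: [0.4405, -0.0707, 0.0056]
eef_rot: [-0.337, 3.123, -0.004]
ft_force: [-1.3, 2.4, 8.5]
width: 0.238
gripper_force: 39.2
[   0.5   -0.4 -124.4] [-0.14  0.03 -0.07] rows 2.5
[-203.8  260.   -94.9] [-0.13  0.05 18.83] rows 6.6
[-203.8  260.2   -3.4] [-0.13  0.05 18.83] rows 1.8
```

```bash
python3 -m inch '{"series":[15,0,0,-45,0,0,0,15,0,0,-90,0,0,0,15,0,0,-115,0,0,0,15,-30,38,-120,0,0,4,15,-60,76,-120,0,0,8,15,-90,115,-120,0,0,12,15,-120,153,-118,0,0,16,15,-150,191,-112,0,0,18.8,15,-180,230,-105,0,0,18.8,15,-203.8,260,-95,0,0,18.8]}'
python3 -m inch '{"series":[15,0,0,20,0,0,0,15,0,0,20,0,0,0]}'
python3 -c "
from g import *
plan(((.584,.227,.03),-6.5,0),((.584,.227,.0085),-6.5,0),sg=-1)"
```

```text
time_s: 16.5
position: [0.5846, 0.23, 0.0995]
eef_rot: [0.176, 3.135, -0.001]
ft_force: [0.9, -0.3, -0.6]
width: 0.237
gripper_force: 39.7
time_s: 16.7
position: [0.5815, 0.2276, 0.0765]
eef_rot: [-0.175, -3.132, 0.005]
ft_force: [-1.8, -0.1, -1.3]
width: 0.238
gripper_force: 39.7
[-2.7 -0.2 46.5] [-0.2  -0.26  0.12] rows 0.9
[-2.8 -0.1 68. ] [-0.2  -0.26  0.12] rows 0.4
```

```bash
python3 -m inch '{"series":[15,-2,0,40,0,0,0,15,-2,0,58,0,0,0,15,-2,0,66,0,0,0,15,-2,0,67.5,0,0,0,15,-2,0,67.5,0,0,0,30,-2,0,67.5,0,0,0,44,-2,0,67.5,0,0,0,44,-2,0,67.5,0,0,0]}'
python3 -c "
from g import *
plan((cr(-56,-130,70),YR,TR),sg=-1)"
```

```text
time_s: 17.5
position: [0.5854, 0.2267, 0.0117]
eef_rot: [-0.177, -3.136, 0.003]
ft_force: [0.5, -0.7, -0.1]
width: 0.513
gripper_force: 0.0
[ -25.  -360.3  -67.3] [ -2.6  -29.96  -9.33] rows 7.3
```

```bash
python3 -m inch '{"series":[44,0,0,-45,0,0,0,44,0,0,-90,0,0,0,30,0,0,-125,0,0,0,30,-3,-40,-130,0,-4,-1,30,-6,-80,-135,0,-8,-2,30,-10,-120,-135,-1,-12,-3,30,-14,-160,-135,-1,-16,-4,30,-17,-200,-130,-1.5,-20,-5.5,30,-20,-240,-120,-2,-24,-7,30,-22,-280,-110,-2.3,-27,-8]}'
python3 -c "
from g import *
import station
for n_ in('top','scene'):
  c=dict(np.load(n_+'0.npz'));P=cloud(c);hs=cv2.cvtColor(c['pixels'],cv2.COLOR_RGB2HSV).astype(int)
  k=((hs[...,0]<8)|(hs[...,0]>172))&(hs[...,1]>120)&(P[...,0]>.54)&(P[...,0]<.64)&(P[...,1]>-.2)&(P[...,1]<-.1)&(P[...,2]>.02)
  Q=(P[k]-O)@np.c_[ex,ey,n]*1e3; print(n_,len(Q)); print(np.percentile(Q,[5,50,95],axis=0).round(1)); print(Q[Q[:,2]>30].mean(0).round(1))
c=read_camera('scene')
for d in spot_point(c,'knob_top')[:2]: print(d['conf'],((world(c,d['at'])-O)@np.c_[ex,ey,n]*1e3).round(1))
plan((cr(-57,-137,70),YR,TR),sg=-1)"
```

```text
time_s: 18.5
position: [0.575, -0.0552, 0.1223]
eef_rot: [-0.042, 2.666, 0.014]
ft_force: [1.3, -0.5, 0.4]
width: 0.351
gripper_force: 0.0
top 31
[[ -60.  -139.7   18.3]
 [ -54.4 -134.5   33.4]
 [ -50.3 -130.4   38.7]]
[ -56.  -135.3   35.4]
scene 30
[[ -64.5 -142.8   14.3]
 [ -61.9 -139.2   30.6]
 [ -56.9 -133.8   39.7]]
[ -60.5 -138.    37. ]
0.86 [ -59.4 -133.3   38.3]
0.52 [-63.3 233.2 -17.1]
[ 23.6 -83.   33.6] [-0.6  -3.09 -1.55] rows 1.9
```

```bash
python3 -m inch '{"series":[40,12,-42,10,0,-3,-1.5,40,24.6,-83,20,0,-3.1,-1.5,40,24.6,-83,30,0,-3.1,-1.5,40,24.6,-83,30,0,-3.1,-1.5,40,24.6,-83,30,0,-3.1,-1.5]}' 25
python3 -c "
from g import *
c=read_camera('scene'); save(c,'s6'); cv2.imwrite('pics/s6c.png',cv2.resize(c['pixels'][130:260,170:370,::-1],None,fx=4,fy=4,interpolation=2))
plan((cr(-58,-137,30),YR,TR),(cr(-58,-137,16),YR,TR),sg=-1)"
```

```text
time_s: 19.1
position: [0.5699, -0.1359, 0.0835]
eef_rot: [-0.074, 2.616, 0.009]
ft_force: [1.1, 0.7, -0.1]
width: 0.468
gripper_force: 0.0
[ 4.4 -5.  43.5] [-0.36  0.08  0.3 ] rows 0.9
[ 4.5 -4.9 57.5] [-0.36  0.08  0.3 ] rows 0.3
```

View pics/s6c.png

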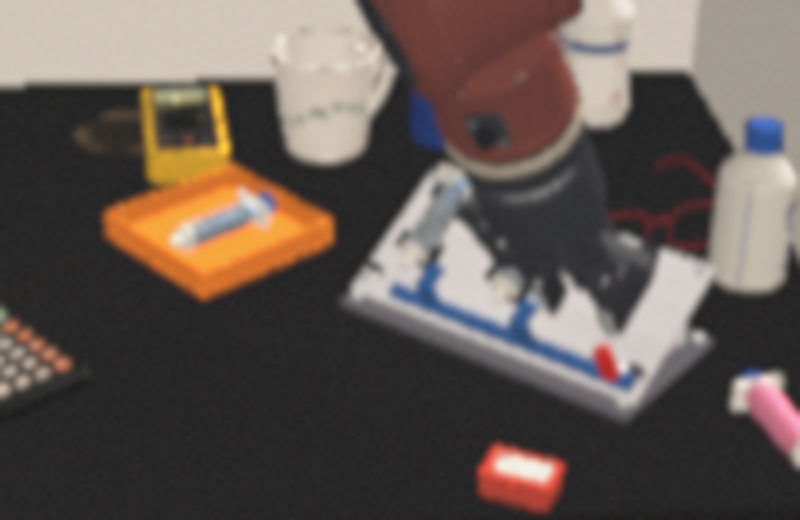

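The third syringe lies flat in the tray (crop 225,220). The fingers are above and around the knob (605,362). Now down and grip.

```bash
python3 -m inch '{"series":[40,4.5,-5,15,0,0,0,40,4.5,-5,35,0,0,0,40,4.5,-5,50,0,0,0,40,4.5,-5,57,0,0,0,40,4.5,-5,57,0,0,0,10,4.5,-5,57,0,0,0,10,4.5,-5,57,0,0,0,10,4.5,-5,57,0,0,0,10,4.5,-5,57,0,0,0]}' 25
python3 -c "
from g import *
s=read_state();print(((np.array(s['position'])-O)@np.c_[ex,ey,n]*1e3).round(1))
plan((cr(-58,-107,16),YR,TR),sg=-1)"
```

```text
time_s: 20.05
position: [0.5947, -0.1403, 0.0325]
eef_rot: [-0.074, 2.615, 0.01]
ft_force: [-1.5, 6.0, 6.9]
width: 0.149
gripper_force: 24.7
[ -58.2 -137.6   16.9]
[-0.4 30.6  0.7] [-0.34  0.13  0.25] rows 0.6
```

```bash
python3 -m inch '{"series":[10,0,6,0,0,0,0,10,0,12,0,0,0,0,10,0,18,0,0,0,0,10,0,23,0,0,0,0,10,0,27,0,0,0,0,10,0,27,0,0,0,0]}' 25
python3 -m inch '{"series":[10,0,1.5,0,0,0,0,10,0,3,0,0,0,0,10,0,3,0,0,0,0]}' 25
python3 -c "
from g import *
s=read_state();print(((np.array(s['position'])-O)@np.c_[ex,ey,n]*1e3).round(1))"
```

```text
time_s: 20.65
position: [0.5933, -0.1145, 0.0325]
eef_rot: [-0.073, 2.615, 0.006]
ft_force: [-5.3, -0.2, 7.6]
width: 0.152
gripper_force: 25.2
time_s: 20.95
position: [0.5932, -0.112, 0.0325]
eef_rot: [-0.072, 2.615, 0.005]
ft_force: [-4.9, -1.4, 8.2]
width: 0.151
gripper_force: 25.2
[ -58.2 -109.3   16.8]
```

Moved 28 mm so far with no end stop felt. I'll push on until force builds.

```bash
python3 -m inch '{"series":[10,0,1.5,0,0,0,0,10,0,3,0,0,0,0,10,0,3,0,0,0,0]}' 25
python3 -m inch '{"series":[10,0,1.5,0,0,0,0,10,0,3,0,0,0,0,10,0,3,0,0,0,0]}' 25
python3 -c "
from g import *
s=read_state();print(((np.array(s['position'])-O)@np.c_[ex,ey,n]*1e3).round(1))"
```

```text
time_s: 21.25
position: [0.5931, -0.1102, 0.0325]
eef_rot: [-0.071, 2.615, 0.002]
ft_force: [-5.3, -5.7, 6.6]
width: 0.153
gripper_force: 25.3
time_s: 21.55
position: [0.5931, -0.11, 0.0325]
eef_rot: [-0.067, 2.616, -0.005]
ft_force: [-6.0, -17.5, 4.3]
width: 0.155
gripper_force: 25.7
[ -58.2 -107.2   16.9]
```

End stop reached. Open and retreat.

```bash
python3 -m inch '{"series":[40,0,-2,0,0,0,0,40,0,-2,0,0,0,0,40,0,-2,0,0,0,0,40,0,-2,-40,0,0,0,40,0,-2,-80,0,0,0,40,30,-30,-120,0,0,0,40,70,-60,-150,0,0,0,40,110,-90,-170,0,0,0,40,150,-110,-180,0,0,0,40,150,-110,-180,0,0,0]}' 25
python3 -c "
from g import *
c=read_camera('top'); a=c['pixels'][90:250,120:350,::-1]
d=read_camera('scene'); b=d['pixels'][130:260,170:370,::-1]
a=cv2.resize(a,None,fx=3.2,fy=2*.9,interpolation=2) if 0 else cv2.resize(c['pixels'][110:195,160:345,::-1],(740,300),interpolation=2)
b=cv2.resize(d['pixels'][150:235,180:365,::-1],(740,300),interpolation=2)
cv2.imwrite('pics/fin.png',np.vstack([a,b]))
for q in spot_point(d,'knob_top')[:1]: print(q['conf'],((world(d,q['at'])-O)@np.c_[ex,ey,n]*1e3).round(1))"
```

```text
time_s: 22.55
position: [0.3761, -0.2281, 0.1128]
eef_rot: [-0.068, 2.616, 0.006]
ft_force: [-0.5, -0.5, 0.4]
width: 0.467
gripper_force: 0.0
0.53 [ -60.9 -105.8   38.5]
```

View pics/fin.png

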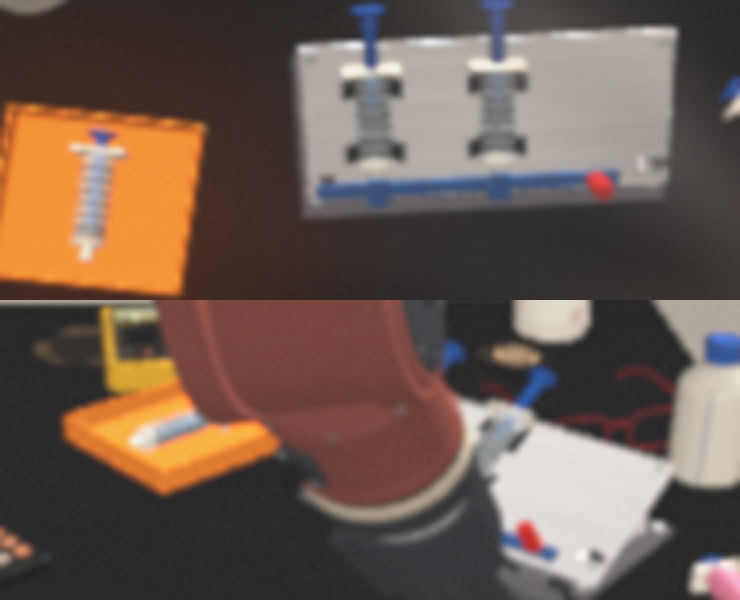

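The lock bar is shut, with tabs in line with both nozzles (378,190 and 498,188). The third syringe is in the tray and the plungers are unchanged. Handing in.

```bash
python3 -c "
from station import *
print(close_job())"
```

```text
the job is handed in; nothing more can be done
None
```

The job is handed in at about 23 s on the clock: both drawn syringes lie nozzle-down in the cradles, the pushed-home one lies flat in the orange tray, and the lock bar is shut against its end stop; no verdict came back.

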